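# Close the guarded slide press

### The arm

A 6-joint arm with a two-finger parallel gripper is mounted at the origin on the work surface. World frame = base frame: x ahead of the robot, y to its left, z up, the work surface at z = 0. Lengths are in m, angles in rad, forces in N, time in s.
With the tool pointing down it reaches from about 0.375 to 0.975 m from the base axis. Payload 3.8 kg.
Tool frame: the origin (TCP) lies at the very end of the fingers, on their centre line; the grasp point (between the pads) lies 19 mm behind it; x points along the fingers, y is the direction in which the jaws open and shut, and the axes are right-handed (so a half turn about x gives the same grasp; the last joint's range is limited). The gripper opens to 85 mm and grips with 20 to 120 N. Pads are 22 mm wide; open, the fingers measure 114 mm over their backs; the gripper's body (76 mm by 85 mm) begins 54 mm behind the grasp point. The pads swing forward as they close: fully open they stand 13 mm farther back than shut.
Start: joints at [-0.037, 0.264, 1.604, -0, 1.274, -0.037], TCP at [0.675, -0, 0.231] pointing down, gripper open.
Joint ranges: [-2.63, 2.63], [-0.94, 2.18], [0.31, 2.57], [-1.31, 4.45], [0, 2.66], [-2.55, 2.55]. Speed limits (rad/s): [2.57, 2.57, 3.14, 3.14, 3.14, 3.14].

### API

Orientations are given as a 3x3 rotation matrix whose columns are the frame's x, y, z axes.
In Python, from bench import manip, eyes gives the robot as it stands.
- The arm moves only by the tool drive_tool, never from a script. Its argument "increments" is one flat list of numbers, 5 for each row, row after row: the shift along the tool's x, y, z in mm, then the turn about the tool's x in rad, then the closure in counts, from 0 (fully open) to 255 (shut). In form: [tx, ty, tz, spin, claw, tx, ty, tz, spin, claw, ...]. A call has 1 to 8 rows; each row is the pose to reach, as a shift and turn from the pose commanded when the call began, along the tool's axes at that moment; what a row does not reach only later rows make up. A row lasts 1/8 s, in which the tool goes at most 62.5 mm and 10.7 degrees, less where a joint would pass 70% of its speed; a pose out of reach is approached as far as the arm can. A call with a gripper value outside its range is refused whole. The fingers move at their own pace and stop on an object; the grip force is fixed at half the most. Time passes only in rows, so rows that repeat a pose let the fingers close. It gives the time, the measured TCP pose, the force and the opening at its end, in the units of the state.
- manip.get_state(): the state, without advancing time (a new reading comes with each control period).
- eyes.get_image(name): name is "scene" or "side" or "wrist"; returns the picture (420x560x3 uint8, red, green, blue); there is no depth.
- eyes.camera_model(name): a dict with "fx", "fy", "cx", "cy" (pixels), "xyz" and "orientation" of the camera in the world. Camera axes: x right, y down, z forward; pixel columns grow to the right and rows downward; lengths in m; the calibration is good to about 2 mm. A picture is of the moment at which its call begins: read the wrist's pose just before it. camera_model takes no time and is no camera call; for the wrist camera it gives the pose at the moment of the call.
- manip.close_job(): hands the job in, once; it reports no verdict.
The state is a dict: "time_s": time; "qpos": joint angles; "dq": joint speeds; "tau": joint torques, N m; "ee_pos": TCP position; "orientation": TCP orientation; "force": force on the tool from outside, world axes, zero at the start; "torque": the same for the moment, N m; "finger_gap": opening from 0.0 (shut) to 1.0 (fully open).
Only numpy, scipy, OpenCV 4.12 (cv2) and the standard library are available. Lean on these libraries where they do the work, as an engineer would, in place of code of your own. Each camera call takes 0.05 s, during which the arm holds its last target.

### The job

Get the slide press ready: with closed fingertips push the blue tab so that the slide carrier runs fully home along its channel, against the black stop under the guard, without lifting it. Then reach down through the window in the yellow guard, press the red lever pad all the way down and leave it down. Do not touch the guard at all, going in or coming out, pick nothing up, and leave the other things on the bench where they are.

Things in the scene. Friction and masses are not known exactly. Their poses are not given: they have to be found in the camera images.
- press: Grey base plate of the slide press, fixed, 180 x 320 x 12 mm. Origin at bench height straight below the middle of the guard window; z up, y = direction in which the carrier is pushed home, x = towards the lever's pivot (roughly away from the robot). Plate: x -60 to 120, y -240 to 80 mm. White cheeks up to 104 mm above the bench hold the pivot (x 85 mm, 90 mm above the bench).
- guard: Yellow square guard frame, fixed on the press, same origin and axes. Frame 110 x 110 mm outside, 10 mm thick, top 125 mm above the bench; square window 80 x 80 mm, open from above, centred over the press origin, sides along press x and y. Clear panels close front and both sides from the frame down to 45 mm above the bench. The robot must not touch any of it.
- channel_end (a point): Where the carrier ends: middle of the inner face of the black end stop, 20 mm above the bench, at press y = 50 mm. The open-topped channel runs along press y, centred on x = 0, 47 mm wide between two aluminium rails (tops 24 mm, floor 12 mm above the bench).
- window (a point): Centre of the guard's window, level with the top of the yellow frame (125 mm above the bench).
- carrier: Loose aluminium slide carrier in the channel (0.3 to 0.52 kg, slides with friction): bar 44 wide, 194 long, 14 mm high, a glass slide on it, a blue push tab at its outer end. Origin on its underside below the glass slide, axes as the press; bar from y -144 to +50 mm. Fully home, its origin is at the press origin, 12 mm above the bench; it starts 35 to 80 mm short (negative press y).
- push_tab (a point): Centre of the outer face of the blue push tab (the face looking along the press's -y, away from the guard), 144 mm from the carrier's origin; tab 40 mm wide, 12 mm thick, top 62 mm above the bench; this point is 44 mm above the bench. Pushing here towards the press's +y drives the carrier home.
- lever (a joint): Angle of the press lever in rad: 0 fully raised, 0.284 fully down on its stop; it starts between 0 and 0.06. It turns about a level axis along the press y through the pivot and stays where it is left; about 5 to 6 N at the pad moves it.
- lever_pad (a point): Centre of the top face of the red lever pad (30 mm along x, 40 mm along y, 12 mm thick), under the middle of the window; the pad is 85 mm from the pivot. Fully raised the face is 108 mm above the bench, fully down 84 mm (41 mm below the top of the guard). It hardly moves sideways.
- cover_box: Bystander: loose green cover-glass box with a white lid, 40 x 40 x 22 mm, on the press base behind the channel. Origin under its centre.
- dropper: Bystander: loose amber dropper bottle with black rubber bulb, diameter 34 mm, 80 mm tall, in front of the press. Origin under its centre.
- petri: Bystander: loose clear shallow dish, diameter 90 mm, 15 mm tall, in front of the press. Origin under its centre.
- jar: Bystander: loose glass specimen jar with white cap, diameter 60 mm, 75 mm tall. Origin under its centre.
- slide_box: Bystander: loose blue slide storage box, 90 x 110 x 28 mm. Origin under its centre.
- beaker: Bystander: loose glass beaker, diameter 66 mm, 85 mm tall. Origin under its centre.
Mind the look-alikes: they are no part of the job. There is more than one size of the carrier; the one meant has the size given above.

How it is judged:
On the way, in this order (a step that is already met when the one before it is completed fails the run):
1. the slide carrier is pushed fully home against the stop (y of carrier in the frame of press above -0.004 m and z of carrier in the frame of press below 0.016 m and angle between carrier's own z axis and vertical below 0.08 rad), for 0.2 s.
2. the lever is pressed all the way down with the carrier home (all of step 1 and value of joint lever above 0.25 rad), for 0.2 s.
At the end, for the whole second after the job is handed in: The carrier is within 4 mm of its stop, flat on the channel floor and at rest; the lever stands past 0.25 of its 0.284 rad and stays there; no bystander is more than 20 mm from where it stood (all of step 2 and linear speed of carrier below 0.01 m/s and velocity of joint lever between -0.05 and 0.05 rad/s and distance of each of cover_box, dropper, petri, jar, slide_box, beaker from where it was at the start of the episode below 0.02 m); the robot touches nothing.
It fails at once if the robot touches the guard (more than 0.5 N) (contact force between any of the fingers, the arm and guard above 0.5 N).
It fails at once if the carrier is lifted more than 8 mm or tipped (z of carrier in the frame of press above 0.02 m or angle between carrier's own z axis and vertical above 0.15 rad).
It fails at once if a bystander is moved more than 20 mm, lifted or knocked over (distance of any of cover_box, dropper, petri, jar, slide_box, beaker from where it was at the start of the episode above 0.02 m or angle between any of cover_box, dropper, petri, jar, slide_box, beaker's own z axis and vertical above 0.5 rad).
It also fails if it takes over 51 s, if anything falls off the work surface, if the arm or the gripper's body presses on something with over 40 N, if the wrist force passes 120 N, or if a joint passes its speed limit or range.

## Working session

There is one attempt and no reset: what is moved stays moved. The work goes in short steps, Python scripts to look and compute and a tool call to move; the robot and the scene stay as the last step left them, time stands still between calls to the robot, and variables do not carry over. Pictures are saved under pics/ and viewed, and the job is handed in when it is done.

Besides the shell and the picture viewer there is one more tool, called after "Request:" as a command line: name --argument value ..., lists and objects as JSON in quotes. drive_tool: Moves the arm, as the interface text tells. Its arguments: {"type":"object","properties":{"increments":{"type":"array"}},"required":["increments"]}

```bash
mkdir -p pics; cat > h.py <<'E'
from bench import manip, eyes
import numpy as np, cv2
def snap(n,f):
    m=eyes.camera_model(n); im=eyes.get_image(n); cv2.imwrite('pics/'+f,im[:,:,::-1]); return im,m
def ray(m,u,v):
    R=np.array(m['orientation']); d=R@np.array([(u-m['cx'])/m['fx'],(v-m['cy'])/m['fy'],1]); return np.array(m['xyz']),d
def onz(m,u,v,z):
    o,d=ray(m,u,v); return o+d*(z-o[2])/d[2]
def proj(m,p):
    R=np.array(m['orientation']); q=R.T@(np.array(p)-np.array(m['xyz'])); return np.array([m['fx']*q[0]/q[2]+m['cx'],m['fy']*q[1]/q[2]+m['cy']])
E
python3 - <<'E'
from h import *
import json
for n in ['scene','side','wrist']:
    im,m=snap(n,n+'0.png'); print(n,{k:np.round(v,3).tolist() for k,v in m.items()})
s=manip.get_state(); print(s)
E
```

```text
scene {'fx': 392.77, 'fy': 392.77, 'cx': 270.228, 'cy': 206.893, 'xyz': [1.177, -0.176, 0.931], 'orientation': [[0.268, 0.718, -0.642], [0.963, -0.187, 0.193], [0.018, -0.67, -0.742]]}
side {'fx': 426.71, 'fy': 426.71, 'cx': 281.37, 'cy': 205.53, 'xyz': [0.26, -0.859, 0.904], 'orientation': [[0.977, -0.142, 0.158], [-0.212, -0.641, 0.738], [-0.004, -0.755, -0.656]]}
wrist {'fx': 348.73, 'fy': 348.73, 'cx': 274.758, 'cy': 211.585, 'xyz': [0.675, 0.07, 0.373], 'orientation': [[1.0, -0.0, -0.002], [-0.001, -0.96, -0.28], [-0.002, 0.28, -0.96]]}
{'time_s': 0.15, 'qpos': array([-3.69193934e-02,  2.64584426e-01,  1.60505558e+00, -4.09192999e-06,
        1.27372786e+00, -3.69280984e-02]), 'dq': array([ 0.00095422, -0.00083471, -0.00643096,  0.00145812, -0.00048386,
        0.00091033]), 'tau': array([-4.44535381e-04, -5.15905774e+01, -3.67958951e+01, -2.06692371e-04,
        8.09489022e-03,  2.50629785e-05]), 'ee_pos': array([6.74427166e-01, 4.85709518e-06, 2.30247684e-01]), 'orientation': array([[-1.77414839e-03,  9.99998426e-01,  9.85156848e-06],
       [ 6.16148922e-05,  9.96089810e-06, -9.99999998e-01],
       [-9.99998424e-01, -1.77414778e-03, -6.16324673e-05]]), 'force': array([-0.23752562, -0.11161382,  0.08441277]), 'torque': array([ 0.01244863, -0.01454857,  0.03455134]), 'finger_gap': 1.002087435783433}
```

View pics/scene0.png

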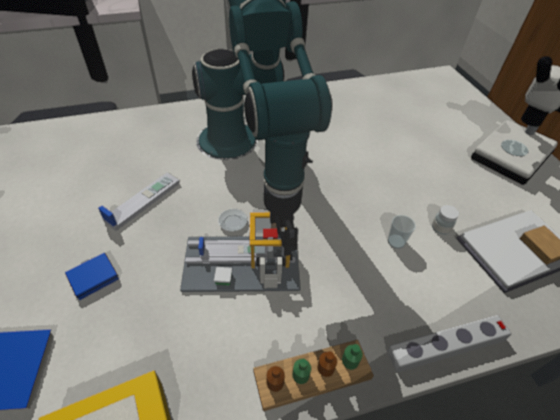

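View pics/side0.png

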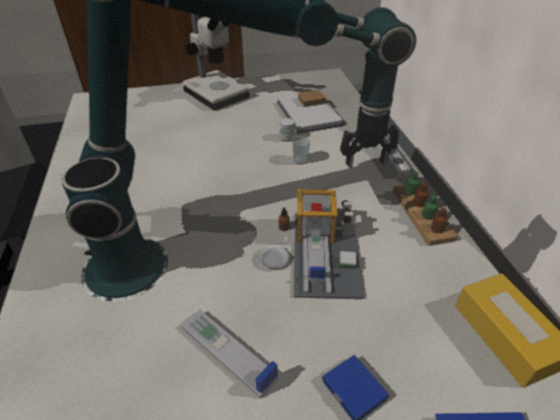

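View pics/wrist0.png

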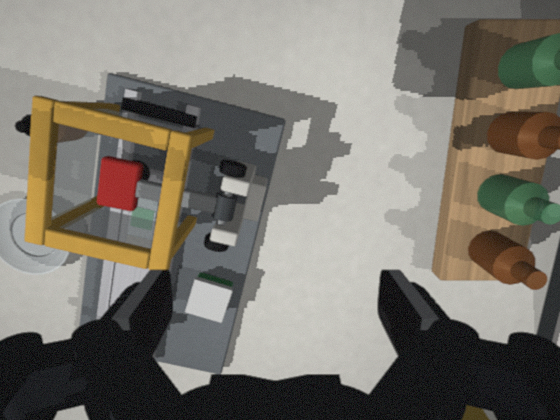

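The scene view shows the press at about (240,262), and the carrier in its channel with its blue tab at (201,243). A look-alike carrier lies loose on the bench at (140,200), side view (230,350). I'll enlarge crops to confirm which is which and to measure.

```bash
python3 - <<'E'
import cv2
w=cv2.imread('pics/wrist0.png');cv2.imwrite('pics/w0c.png',cv2.resize(w[70:390,0:300],None,fx=1.85,fy=1.85,interpolation=cv2.INTER_CUBIC))
s=cv2.imread('pics/side0.png');cv2.imwrite('pics/s0c.png',cv2.resize(s[170:320,240:390],None,fx=4,fy=4,interpolation=cv2.INTER_CUBIC))
s=cv2.imread('pics/scene0.png');cv2.imwrite('pics/c0c.png',cv2.resize(s[170:310,90:310],None,fx=3.6,fy=3.6,interpolation=cv2.INTER_CUBIC))
E
```

```text
(no output)
```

View pics/w0c.png

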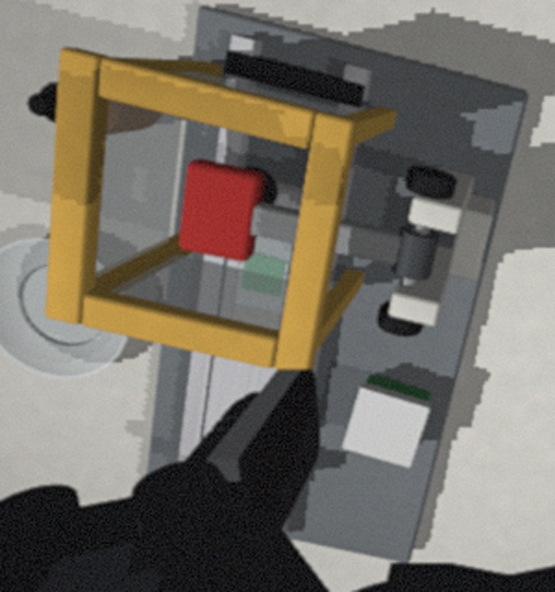

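View pics/s0c.png

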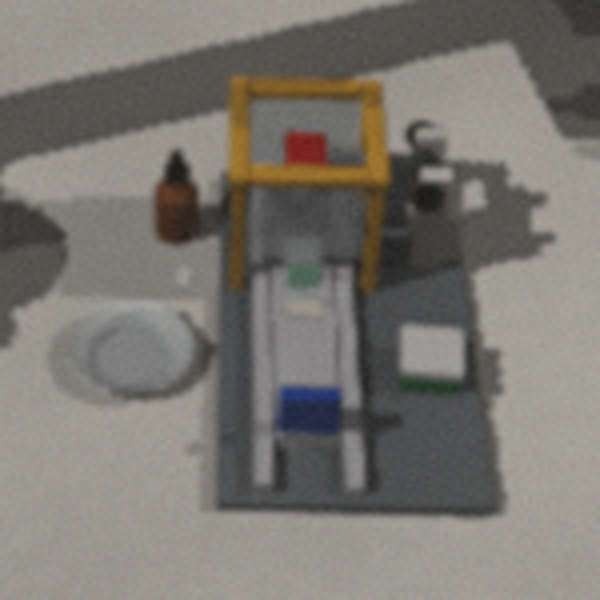

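View pics/c0c.png

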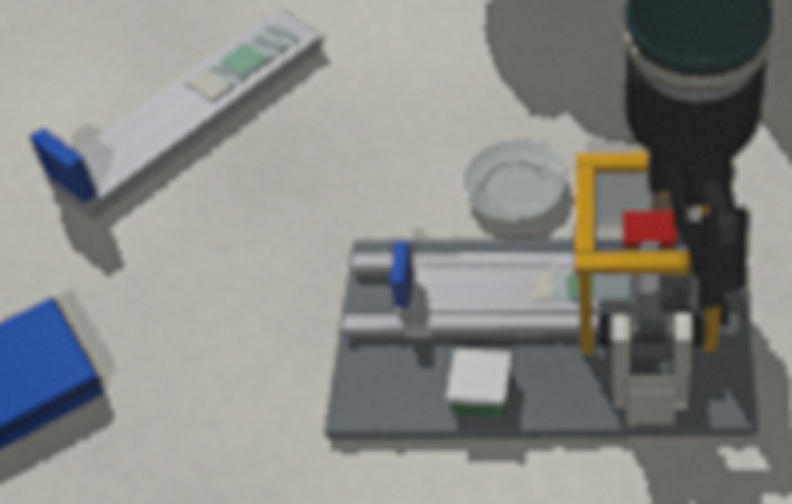

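```bash
python3 - <<'E'
from h import *
m=eyes.camera_model('wrist')
c=np.array([(64,48),(356,118),(310,369),(47,319)])/1.85+[0,70]
P=np.array([onz(m,*p,.125) for p in c]);print(P.round(4))
print(np.linalg.norm(P-np.roll(P,-1,0),axis=1), P.mean(0))
m2=eyes.camera_model('side')
c=np.array([(232,76),(382,83),(389,184),(229,182)])/4+[240,170]
P=np.array([onz(m2,*p,.125) for p in c]);print(P.round(4))
print(np.linalg.norm(P-np.roll(P,-1,0),axis=1), P.mean(0))
c=np.array([(218,508),(497,513)])/4+[240,170]
print([onz(m2,*p,.012).round(4) for p in c])
c=np.array([(278,432),(337,433),(282,388),(341,388)])/4+[240,170]
print([onz(m2,*p,z).round(4) for p,z in zip(c,[.03,.03,.062,.062])])
E
```

```text
[[ 0.5123  0.0787  0.125 ]
 [ 0.6174  0.0536  0.125 ]
 [ 0.5911 -0.0498  0.125 ]
 [ 0.4848 -0.0273  0.125 ]]
[0.10807066 0.10669078 0.10872643 0.10946993] [0.55141588 0.01378902 0.125     ]
[[ 0.5109  0.0782  0.125 ]
 [ 0.6149  0.0468  0.125 ]
 [ 0.5864 -0.0578  0.125 ]
 [ 0.4813 -0.0325  0.125 ]]
[0.10863931 0.10848292 0.10808727 0.11459686] [0.54836637 0.00867757 0.125     ]
[array([ 0.4324, -0.2112,  0.012 ]), array([ 0.6049, -0.2532,  0.012 ])]
[array([ 0.4814, -0.1737,  0.03  ]), array([ 0.5187, -0.1828,  0.03  ]), array([ 0.4852, -0.1644,  0.062 ]), array([ 0.5224, -0.1726,  0.062 ])]
```

The carrier in the channel is the one meant: its tab is at scene (201,243), in the channel, with the glass slide running under the guard. The loose larger one at (140,200) isn't. Next I'll move over the press, turn to its heading and close the fingers for a better look.

Request:
drive_tool --increments '[-40,-50,20,0.1,255,-70,-100,40,0.2,255,-70,-142,58,0.243,255,-70,-142,58,0.243,255,-70,-142,58,0.243,255,-70,-142,58,0.243,255]'

```text
time_s: 0.9
ee_pos: [0.5338, -0.0576, 0.3008]
orientation: [[-0.001, 0.971, -0.24], [0.0, -0.24, -0.971], [-1.0, -0.001, -0.0]]
force: [-0.2, -0.2, -0.1]
finger_gap: 0.004
```

```bash
python3 - <<'E'
from h import *
im,m=snap('wrist','w1.png'); s=manip.get_state(); print(s['time_s'],s['ee_pos'],s['orientation'],s['finger_gap'])
import pickle; pickle.dump(m,open('w1.pkl','wb'))
w=cv2.imread('pics/w1.png');cv2.imwrite('pics/w1b.png',cv2.resize(w,None,fx=1.42,fy=1.42,interpolation=cv2.INTER_CUBIC))
E
```

```text
0.95 [ 0.53375978 -0.05759602  0.30069526] [[-8.08701602e-04  9.70825309e-01 -2.39786498e-01]
 [ 2.69803040e-04 -2.39786356e-01 -9.70825644e-01]
 [-9.99999637e-01 -8.49803380e-04 -6.80160098e-05]] 0.0014295194921876888
```

View pics/w1b.png

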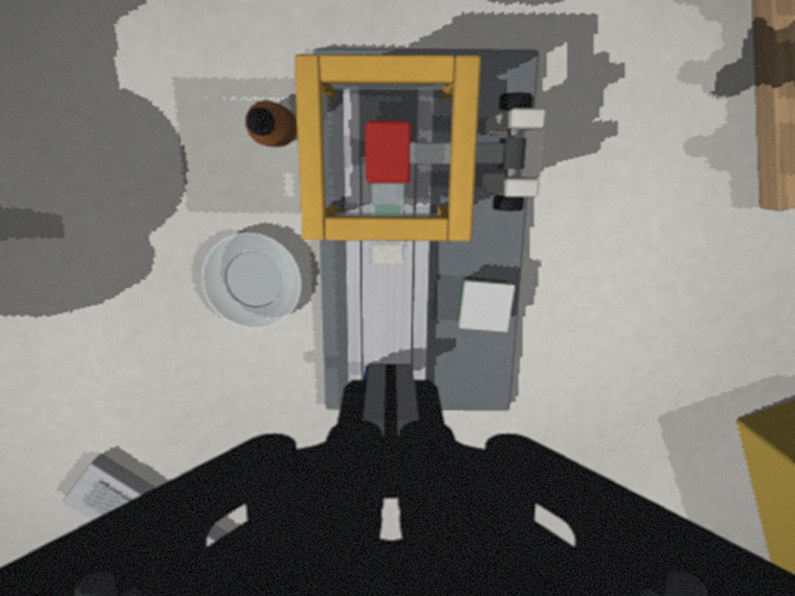

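```bash
python3 - <<'E'
from h import *
import pickle
m=pickle.load(open('w1.pkl','rb'));im=cv2.imread('pics/w1.png')
h=cv2.cvtColor(im,cv2.COLOR_BGR2HSV)
y=cv2.inRange(h,(15,120,70),(32,255,255));n,l,st,_=cv2.connectedComponentsWithStats(y)
k=[i for i in range(1,n) if st[i,2]<200 and st[i,4]>1000]; k=k[0]
pts=np.argwhere(l==k)[:,::-1].astype(np.float32)
hull=cv2.convexHull(pts.astype(np.int32)); q=cv2.approxPolyDP(hull,6,True)[:,0].astype(float); print(q)
P=np.array([onz(m,*p,.125) for p in q]);print(P.round(4),P.mean(0),np.linalg.norm(P-np.roll(P,-1,0),axis=1))
for i in range(4):
    d=P[(i+1)%len(P)]-P[i];print(np.degrees(np.arctan2(d[1],d[0])))
r=cv2.inRange(h,(0,150,80),(8,255,255))|cv2.inRange(h,(172,150,80),(180,255,255))
n,l,st,c=cv2.connectedComponentsWithStats(r); k=1+st[1:,4].argmax(); x,yy,ww,hh=st[k,:4]; print(st[k],c[k]); 
for z in (.100,.108): print(z,onz(m,x,yy,z),onz(m,x+ww,yy+hh,z),onz(m,*c[k],z))
E
```

```text
[[336.  39.]
 [331. 167.]
 [214. 167.]
 [208.  40.]]
[[ 0.6144  0.0525  0.125 ]
 [ 0.5893 -0.0515  0.125 ]
 [ 0.4851 -0.0256  0.125 ]
 [ 0.5108  0.0774  0.125 ]] [0.54986599 0.01320061 0.125     ] [0.10692445 0.1073701  0.10616927 0.10651842]
-103.56787632510836
166.07451269989974
75.97361057462219
-13.520305176657482
[ 257   85   32   44 1325] [272.4890566  105.97056604]
0.1 [0.54061863 0.03529671 0.1       ] [ 0.56031424 -0.01059085  0.1       ] [0.5500572 0.0137595 0.1      ]
0.108 [0.54086791 0.03470346 0.108     ] [ 0.56010506 -0.01011596  0.108     ] [0.55008678 0.01366758 0.108     ]
```

The guard centre comes out at (0.550, 0.013) with yaw -13.8°, and the red pad sits on that same point. The wrist view shows the guard square to the image at (390,148), with the tab hidden behind the fingers. Now I'll go behind the tab.

Request:
drive_tool --increments '[0,-1,60,0,255,0,-1,115,0,255,0,-1,152,0,255,60,-1,152,0,255,120,-1,152,0,255,180,-1,152,0,255,200,-1,152,0,255,200,-1,152,0,255]'

```text
time_s: 1.95
ee_pos: [0.4941, -0.2042, 0.0983]
orientation: [[-0.006, 0.971, -0.24], [0.003, -0.24, -0.971], [-1.0, -0.006, -0.001]]
force: [-0.9, 0.1, 0.8]
finger_gap: -0.001
```

```bash
python3 - <<'E'
from h import *
im,m=snap('side','s2.png');im2,m2=snap('wrist','w2.png')
s=manip.get_state(); print(s['time_s'],s['ee_pos'])
a=cv2.resize(im[150:330,220:400],None,fx=3.2,fy=3.2,interpolation=cv2.INTER_CUBIC)[:,:,::-1]
cv2.imwrite('pics/s2c.png',a)
E
```

```text
2.05 [ 0.49657749 -0.20546219  0.10182897]
```

View pics/s2c.png

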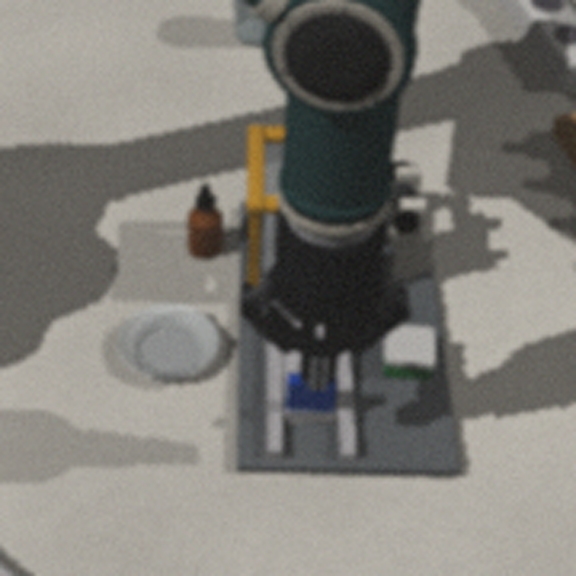

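View pics/w2.png

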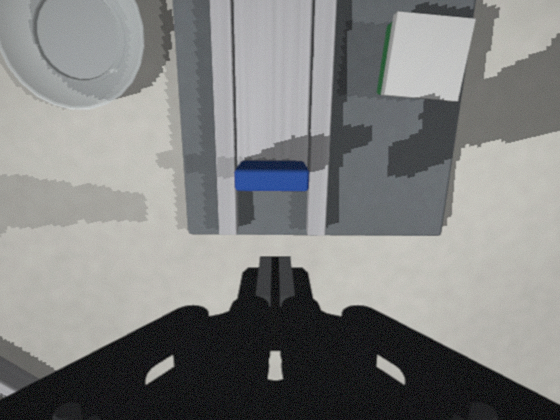

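The wrist view shows the tab top at (272,178), with the fingers behind it and laterally in line. The side view confirms it.

```bash
python3 - <<'E'
from h import *
m=eyes.camera_model('wrist');R=np.array([[.9711,.2385],[-.2385,.9711]])
f=lambda p:R.T@(p[:2]-[.55,.013])*1000
for p,z in [((235,190),.062),((308,190),.062),((272,190),.062),((272,168),.062),((442,235),.012),((188,234),.012)]: print(p,f(onz(m,*p,z)).round(1))
print(f(manip.get_state()['ee_pos']),manip.get_state()['ee_pos'])
E
```

```text
(235, 190) [ -20.2 -196.4]
(308, 190) [  19.  -196.5]
(272, 190) [  -0.3 -196.5]
(272, 168) [  -0.3 -184.6]
(442, 235) [ 119.8 -240.8]
(188, 234) [ -60.3 -239.5]
[ 2.24629806e-01 -2.24889899e+02] [ 0.49657749 -0.20546219  0.10182897]
```

Request:
drive_tool --increments '[35,0,0,0,255,68,0,0,0,255,68,0,0,0,255,68,0,-8,0,255,68,0,-14,0,255,68,0,-20,0,255,68,0,-24,0,255,68,0,-28,0,255]'

```text
time_s: 3.05
ee_pos: [0.5029, -0.1784, 0.034]
orientation: [[0.001, 0.971, -0.24], [-0.001, -0.24, -0.971], [-1.0, 0.002, 0.001]]
force: [-0.7, -2.8, 2.4]
finger_gap: -0.0
```

Request:
drive_tool --increments '[0,0,-5,0,255,0,0,-11,0,255,0,0,-17,0,255,0,0,-22,0,255,0,0,-27,0,255,0,0,-31,0,255,0,0,-34,0,255,0,0,-36,0,255]'

```text
time_s: 4.05
ee_pos: [0.5111, -0.1431, 0.0333]
orientation: [[0.0, 0.971, -0.241], [-0.0, -0.241, -0.971], [-1.0, 0.0, 0.0]]
force: [2.3, -4.1, 1.7]
finger_gap: -0.001
```

```bash
cat >> h.py <<'E'
R2=np.array([[.9711,.2385],[-.2385,.9711]])
f=lambda p:R2.T@(np.array(p)[:2]-[.55,.013])*1000
E
python3 - <<'E'
from h import *
im,m=snap('wrist','w3.png'); s=manip.get_state(); print(f(s['ee_pos']),s['ee_pos'],s['force'])
E
```

```text
[  -0.61891381 -160.68461207] [ 0.51107248 -0.14290608  0.03329014] [ 1.31513895 -3.48344071  0.78065142]
```

View pics/w3.png

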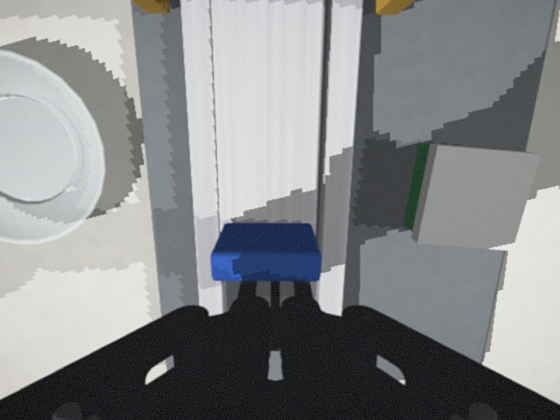

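```bash
python3 - <<'E'
from h import *
m=eyes.camera_model('wrist')
print(f(onz(m,266,280,.062)),f(onz(m,266,252,.062)))
E
```

```text
[  -2.95937886 -150.11132883] [  -2.84997225 -139.18619985]
```

About 6 mm remains. I'll push on gently to the stop.

Request:
drive_tool --increments '[0,0,-2,0,255,0,0,-4,0,255,0,0,-6,0,255,0,0,-7,0,255,0,0,-8,0,255,0,0,-8,0,255]'

```text
time_s: 4.85
ee_pos: [0.5128, -0.1361, 0.0333]
orientation: [[0.0, 0.971, -0.24], [-0.001, -0.24, -0.971], [-1.0, 0.0, 0.001]]
force: [0.5, -7.0, 0.3]
finger_gap: -0.0
```

```bash
python3 - <<'E'
from h import *
s=manip.get_state(); print(f(s['ee_pos']),s['ee_pos'],s['force'])
E
```

```text
[  -0.59900508 -153.70213587] [ 0.51275727 -0.13612959  0.03331503] [ 0.49208592 -6.98412745  0.29427353]
```

Request:
drive_tool --increments '[0,0,-2,0,255,0,0,-4,0,255,0,0,-4,0,255]'

```text
time_s: 5.22
ee_pos: [0.5128, -0.1361, 0.0336]
orientation: [[-0.002, 0.971, -0.238], [-0.007, -0.238, -0.971], [-1.0, 0.0, 0.008]]
force: [-3.6, -22.5, 2.3]
finger_gap: -0.0
```

```bash
python3 - <<'E'
from h import *
im,m=snap('wrist','w4.png')
s=manip.get_state(); print(f(s['ee_pos']),s['ee_pos'],s['force'])
E
```

```text
[  -0.56878083 -153.61343091] [ 0.51280778 -0.13605065  0.03354145] [ -4.501923   -22.11146896   1.03069273]
```

View pics/w4.png

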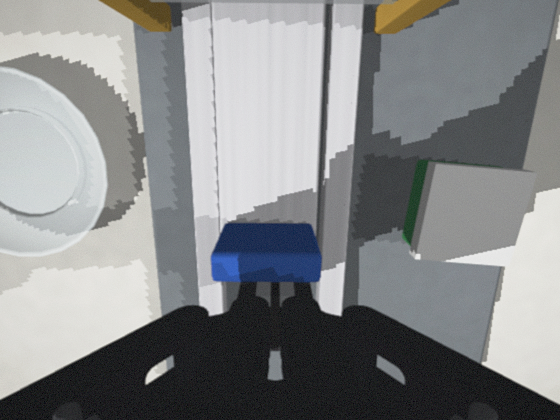

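The arm stalled against the stop at 22 N and did not advance; the tab's outer face is where home should put it. I'll back off and rise clear.

Request:
drive_tool --increments '[0,0,20,0,255,0,0,40,0,255,-40,0,50,0,255,-100,0,50,0,255,-160,0,50,0,255,-220,0,40,0,255,-240,0,20,0,255,-240,0,0,0,255]'

```text
time_s: 6.28
ee_pos: [0.5146, -0.1308, 0.2753]
orientation: [[0.003, 0.971, -0.241], [0.0, -0.241, -0.971], [-1.0, 0.003, -0.001]]
force: [0.4, 0.2, -1.1]
finger_gap: 0.001
```

```bash
python3 - <<'E'
from h import *
im,m=snap('wrist','w5.png')
s=manip.get_state(); print(f(s['ee_pos']),s['ee_pos'],s['force'])
E
```

```text
[  -1.15796758 -145.81499153] [ 0.51409566 -0.12833643  0.27352021] [-1.00605125  1.61642351 -0.86510101]
```

View pics/w5.png

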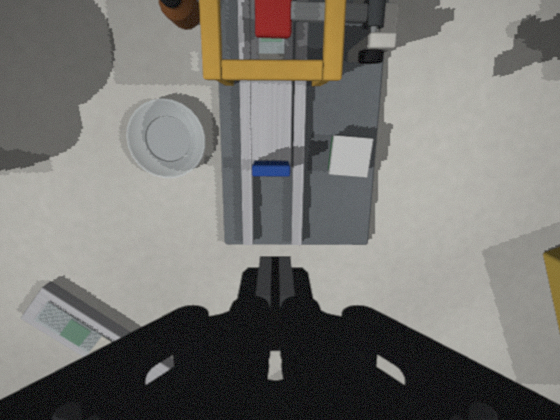

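```bash
python3 - <<'E'
from h import *
im,m=snap('wrist','w6.png');s=manip.get_state(); print(f(s['ee_pos']),s['ee_pos'])
h=cv2.cvtColor(im,cv2.COLOR_RGB2HSV)
b=cv2.inRange(h,(105,150,40),(130,255,255));n,l,st,c=cv2.connectedComponentsWithStats(b);k=1+st[1:,4].argmax();x,y,w,hh=st[k,:4];print(st[k])
print(f(onz(m,x,y+hh-.5,.062)),f(onz(m,x+w,y+hh-.5,.062)))
E
```

```text
[  -1.60214086 -147.05292622] [ 0.51336901 -0.12943274  0.27248683]
[254 164  37  15 496]
[ -21.62067836 -143.38511599] [  16.50083914 -143.46954477]
```

The tab's outer face measures -143.4 mm (home is -144), so the carrier is home. Moving over the window.

Request:
drive_tool --increments '[0,0,-50,0,255,0,1,-100,0,255,0,1,-140,0,255,0,1,-147,0,255,0,1,-147,0,255,0,1,-147,0,255]'

```text
time_s: 7.12
ee_pos: [0.5496, 0.0098, 0.2727]
orientation: [[-0.001, 0.97, -0.242], [-0.0, -0.242, -0.97], [-1.0, -0.001, 0.001]]
force: [-0.9, -0.6, 0.0]
finger_gap: -0.005
```

```bash
python3 - <<'E'
from h import *
s=manip.get_state(); print(f(s['ee_pos']),s['ee_pos'],s['orientation'])
im,m=snap('side','s7.png');im2,m2=snap('scene','c7.png')
a=cv2.resize(im[100:300,220:420],(390,390),interpolation=cv2.INTER_CUBIC);b=cv2.resize(im2[150:310,160:320],(390,390),interpolation=cv2.INTER_CUBIC)
cv2.imwrite('pics/b7.png',np.hstack([a,b])[:,:,::-1])
E
```

```text
[ 0.3429615  -3.24747749] [0.54955849 0.00976431 0.27265816] [[-1.35267445e-03  9.70375929e-01 -2.41596207e-01]
 [-4.85657583e-04 -2.41597037e-01 -9.70376543e-01]
 [-9.99998967e-01 -1.19527053e-03  7.98072569e-04]]
```

View pics/b7.png

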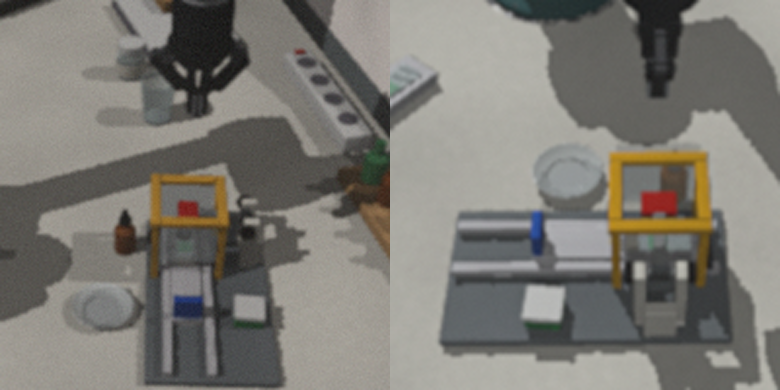

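```bash
python3 - <<'E'
from h import *
im=cv2.imread('pics/s7.png');m=eyes.camera_model('side')
a=im[100:170,280:370].copy()
g=cv2.resize(a,None,fx=7,fy=7,interpolation=cv2.INTER_CUBIC)
X=R2[:,0];s=manip.get_state()['ee_pos']
for dz in (0,.041,.073):
  for dx in (-.04,.04):
    p=s+np.r_[X*dx,dz]; u,v=(proj(m,p)-[280,100]+.5)*7; cv2.circle(g,(int(u),int(v)),4,(0,0,255),-1)
cv2.imwrite('pics/s7c.png',g)
E
```

```text
(no output)
```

View pics/s7c.png

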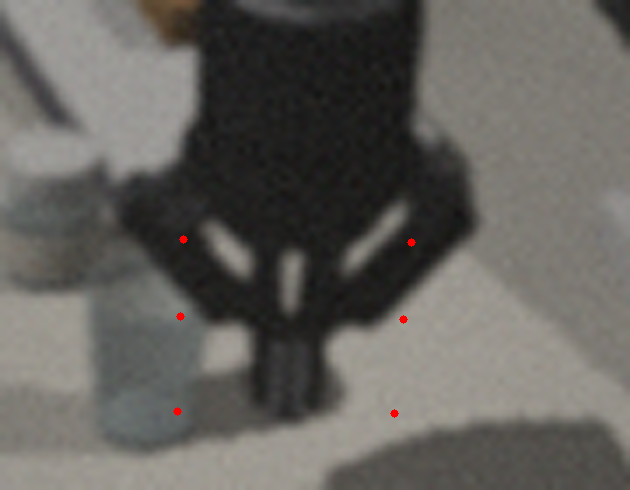

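At the frame's height (41 mm above the tip), the finger links span about ±33 mm against the ±40 mm window, so they fit if centred. I'll correct y by +3 mm and go down.

Request:
drive_tool --increments '[0,0,-3,0,255,50,0,-3,0,255,100,0,-3,0,255,130,0,-3,0,255,130,0,-3,0,255,130,0,-3,0,255]'

```text
time_s: 7.98
ee_pos: [0.5519, 0.0137, 0.1448]
orientation: [[0.002, 0.971, -0.241], [-0.0, -0.241, -0.971], [-1.0, 0.002, -0.0]]
force: [-0.3, 0.1, 0.0]
finger_gap: 0.001
```

```bash
python3 - <<'E'
from h import *
im,m=snap('side','s8.png');im2,m2=snap('scene','c8.png');im3,m3=snap('wrist','w8.png')
s=manip.get_state(); print(f(s['ee_pos']),s['ee_pos'])
a=cv2.resize(im[180:260,280:360],(390,390),interpolation=cv2.INTER_CUBIC);b=cv2.resize(im2[190:290,230:330],(390,390),interpolation=cv2.INTER_CUBIC)
cv2.imwrite('pics/b8.png',np.hstack([a,b])[:,:,::-1])
E
```

```text
[2.23285518 1.29213113] [0.5524767  0.01372231 0.1456123 ]
```

View pics/b8.png

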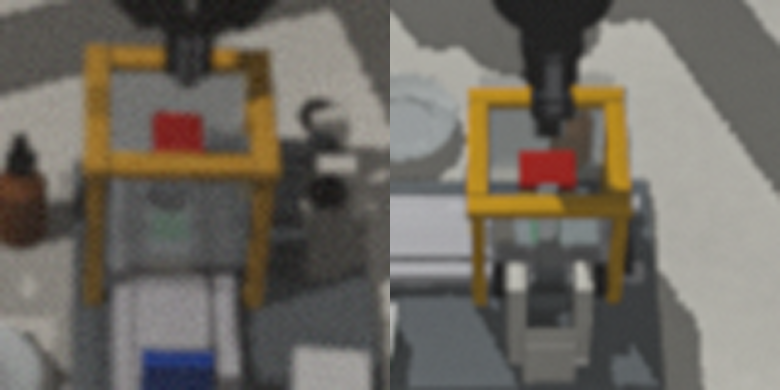

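View pics/w8.png

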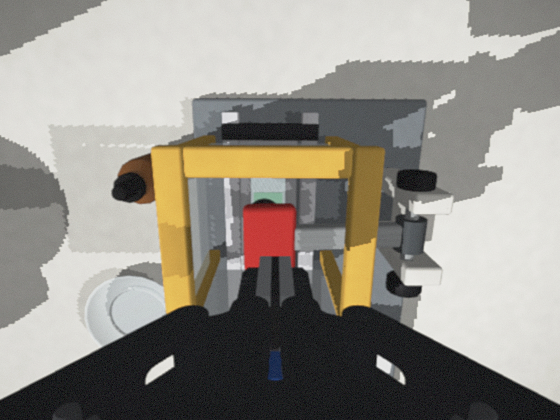

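```bash
python3 - <<'E'
from h import *
for i in range(2):
  im,m=snap('wrist','w9%d.png'%i); s=manip.get_state()
  print(f(s['ee_pos']),s['ee_pos'],s['orientation'][:,1])
for p in [(154,148),(384,149),(185,178),(352,178)]: print(p,f(onz(m,*p,.125)).round(1))
E
```

```text
[2.01954882 1.25295959] [0.5522602  0.01373515 0.14536107] [ 0.97059232 -0.24070367  0.00350625]
[1.69512362 1.23335588] [0.55194045 0.01379349 0.14500406] [ 0.97060411 -0.2406643   0.00289027]
(154, 148) [-52.8  54.2]
(384, 149) [53.8 53.4]
(185, 178) [-39.5  40.1]
(352, 178) [39.7 39.8]
```

The window corners measure ±39.6 mm in x and +40 mm in y in my press frame, so centring is good. Now pressing slowly, shifting 1 mm back in x.

Request:
drive_tool --increments '[15,-1,1,0,255,30,-1,1,0,255,36,-1,1,0,255,42,-1,1,0,255,47,-1,1,0,255,51,-1,1,0,255,54,-1,1,0,255,56,-1,1,0,255]'

```text
time_s: 9.22
ee_pos: [0.549, 0.0132, 0.0874]
orientation: [[-0.002, 0.971, -0.241], [0.0, -0.241, -0.971], [-1.0, -0.002, 0.0]]
force: [-3.7, -0.2, 5.1]
finger_gap: 0.002
```

```bash
python3 - <<'E'
from h import *
s=manip.get_state(); print(f(s['ee_pos']),s['ee_pos'],s['force'])
E
```

```text
[-1.0438574  -0.00909677] [0.54898406 0.01324015 0.08742238] [-3.73887099 -0.15564176  5.06637304]
```

Request:
drive_tool --increments '[1.5,1,0,0,255,3,1,0,0,255,4,1,0,0,255,5,1,0,0,255,5,1,0,0,255]'

```text
time_s: 9.85
ee_pos: [0.5498, 0.0131, 0.0843]
orientation: [[-0.002, 0.971, -0.241], [0.0, -0.241, -0.971], [-1.0, -0.002, 0.0]]
force: [-10.2, -0.3, 16.6]
finger_gap: 0.001
```

```bash
python3 - <<'E'
from h import *
s=manip.get_state(); print(f(s['ee_pos']),s['ee_pos'],s['force'])
E
```

```text
[-0.23952082  0.03777325] [0.54977639 0.01309382 0.08427202] [-10.21170397  -0.28291602  16.57686475]
```

The tip is at 84.3 mm with the force up to 16.6 N, so the lever is on its stop. Straight up and out.

Request:
drive_tool --increments '[-5,0,0,0,255,-15,0,0,0,255,-35,0,0,0,255,-60,0,0,0,255,-100,0,0,0,255,-150,0,0,0,255,-180,0,0,0,255,-180,0,0,0,255]'

```text
time_s: 10.85
ee_pos: [0.5529, 0.0128, 0.2663]
orientation: [[0.008, 0.971, -0.241], [-0.0, -0.241, -0.971], [-1.0, 0.007, -0.002]]
force: [-0.2, 0.8, -0.6]
finger_gap: -0.002
```

Request:
drive_tool --increments '[0,0,40,0,255,0,0,70,0,255,0,0,70,0,255,0,0,70,0,255,0,0,70,0,255]'

```text
time_s: 11.48
ee_pos: [0.5337, -0.0542, 0.2617]
orientation: [[-0.001, 0.971, -0.24], [0.0, -0.24, -0.971], [-1.0, -0.001, -0.0]]
force: [0.8, 0.1, -0.6]
finger_gap: -0.001
```

```bash
python3 - <<'E'
from h import *
im,m=snap('wrist','w10.png');im2,m2=snap('side','s10.png');s=manip.get_state(); print(s['time_s'],f(s['ee_pos']),s['force'])
h=cv2.cvtColor(im,cv2.COLOR_RGB2HSV)
r=cv2.inRange(h,(0,150,80),(8,255,255))|cv2.inRange(h,(172,150,80),(180,255,255))
n,l,st,c=cv2.connectedComponentsWithStats(r);k=1+st[1:,4].argmax();x,y,w,hh=st[k,:4];print('red',st[k])
for z in (.084,.096,.108): print(z,f(onz(m,x,y,z)),f(onz(m,x+w,y+hh,z)))
b=cv2.inRange(h,(105,150,40),(130,255,255));n,l,st,c=cv2.connectedComponentsWithStats(b);k=1+st[1:,4].argmax();x,y,w,hh=st[k,:4];print('tab',f(onz(m,x,y+hh-.5,.062)),st[k])
cv2.imwrite('pics/b10.png',np.hstack([cv2.resize(im,(400,300)),cv2.resize(im2[170:290,240:400],(400,300),interpolation=cv2.INTER_CUBIC)])[:,:,::-1])
E
```

```text
11.575 [  0.33571304 -69.2283069 ] [0.14379044 0.64180958 0.57184482]
red [ 259   88   32   46 1387]
0.084 [-12.5143949  18.7505957] [ 15.68856887 -20.36753804]
0.096 [-11.99972058  18.06606235] [ 15.14776611 -19.58810136]
0.108 [-11.48504626  17.381529  ] [ 14.60696335 -18.80866469]
tab [ -21.16614005 -143.40950717] [254 232  36  20 598]
```

View pics/b10.png

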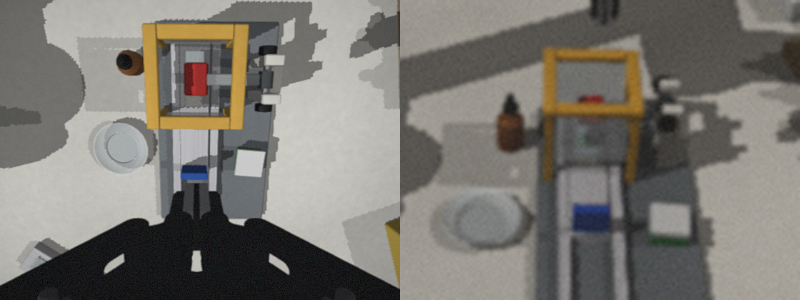

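The wrist view shows the pad at (195,78), about 39 mm wide if taken at 84 mm height, which matches 40 mm. In the side view it has sunk behind the front frame bar at (590,98). The tab is still at -143.4 mm, and the bystanders near the press are in place. Handing in.

```bash
python3 -c "
from bench import manip
print(manip.close_job())"
```

```text
the job is handed in; nothing more can be done
None
```

The slide carrier is home against its stop, the lever is pressed down and left down, and the job is handed in. It took about 11.6 s of the 51 s allowed; the interface gives no verdict.

- **Carrier:** I pushed the blue tab of the carrier in the channel with closed fingertips until the arm stalled at 22 N. Afterwards the tab's outer face measured -143.4 mm along the press, both before and after the lever work; fully home is -144 mm.
- **Lever:** I went down through the window centre and pressed the red pad until it stopped, with the fingertips at 84.3 mm and 16.6 N. Fully down is 84 mm. After I withdrew, the pad's apparent size fitted about 84 mm, and the side view shows it still down. I inferred the lever angle from this rather than reading it directly.
- **Guard:** I felt no contact going in or out, but I read the force only at the end of each move. At the frame's height the finger links left about 7 mm on each side.
- **Bystanders:** The cover box, dropper and petri dish looked unmoved in the last pictures. I did not measure them, and I did not check the jar, slide box or beaker separately; the arm's path kept clear of all three.
- **Disagreements:** The side camera's first estimate of the guard centre was about 5 mm off the wrist camera's. I used the wrist's, which later views confirmed to within 1 mm. Some late tab readings also sat about 2.5 mm off in x, which I put down to calibration.

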